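# Hang the guard door on the glass grinder and set its lever to idle

## Robot

A 6-joint arm with a two-finger parallel gripper is mounted at the origin on a cart in front of the work surface, level with it; the furniture and walls round the work are solid. World frame = base frame: x ahead of the robot, y to its left, z up, the work surface at z = 0. Lengths are in m, angles in rad, forces in N, time in s.
With the tool pointing down it reaches from about 0.375 to 0.975 m from the base axis. Payload 3.8 kg.
Tool frame: the origin (TCP) lies at the very end of the fingers, on their centre line; the grasp point (between the pads) lies 19 mm behind it; z points along the fingers, y is the direction in which the jaws open and shut (so a half turn about z gives the same grasp; the last joint's range is limited). The gripper opens to 85 mm and grips with 20 to 120 N. Pads are 22 mm wide; open, the fingers measure 114 mm over their backs; the gripper's body (76 mm by 85 mm) begins 54 mm behind the grasp point. The pads swing forward as they close: fully open they stand 13 mm farther back than shut.
Start: joints at [-1.222, 0.264, 1.604, -0, 1.274, -0.037], TCP at [0.254, -0.625, 0.231] pointing down, gripper open.
Joint ranges: [-2.63, 2.63], [-0.94, 2.18], [0.31, 2.57], [-1.31, 4.45], [0, 2.66], [-2.55, 2.55]. Speed limits (rad/s): [2.57, 2.57, 3.14, 3.14, 3.14, 3.14].

## Interface

Orientations are given as a rotation vector (axis times angle).
In Python, from workcell import bot, viewer gives the robot as it stands.
- The arm moves only by the tool jog_arm, never from a script. Its argument "motion" is a list of rows, each an object of numbers: "dx", "dy", "dz": the shift along the world's x, y, z in cm; "turn": the turn about the world's z in rad. A call has 1 to 12 rows; each row shifts and turns the commanded pose from where the row before left it; what a row does not reach is not made up. A row lasts 1/12 s, in which the tool goes at most 41.7 mm and 7.16 degrees, less where a joint would pass 70% of its speed; a pose out of reach is approached as far as the arm can. A call is refused whole if a number of a shift passes 4.17 or a number of a turn 0.125, either way. A call with a gripper value outside its range is refused whole. "fingers" is the finger opening in cm, from 0 to 8.54, set as the call begins (left out, the last holds). The fingers move at their own pace and stop on an object; "grip_force" is the grip in N (left out, the last holds). Time passes only in rows, so rows that do not move let the fingers close. It gives the time, the measured TCP pose, the force and the opening at its end, in the units of the state.
- bot.read_state(): the state, without advancing time (a new reading comes with each control period).
- viewer.read_camera(name): name is "scene" or "top" or "wrist"; returns (picture, depth): 384x512x3 uint8, red, green, blue; 384x512 float32, m along the optical axis (not along the pixel's ray), 0 where there is no reading.
- viewer.camera_info(name): a dict with "vertical_fov" (degrees; the focal length in pixels is half the picture's height over the tangent of half this angle, whatever the lens; pixels are square), "cx", "cy" (the principal point, pixels), "R" (3x3) and "t" (3): a world point X has camera coordinates R X + t. Camera axes: x right, y down, z forward; pixel columns grow to the right and rows downward; lengths in m; the calibration is good to about 2 mm. A picture is of the moment at which its call begins: read the wrist's pose just before it. camera_info takes no time and is no camera call; for the wrist camera it gives the pose at the moment of the call.
- bot.finish_job(): hands the job in, once; it reports no verdict.
The state is a dict: "time": time; "q": joint angles; "joint_vel": joint speeds; "joint_torque": joint torques, N m; "tool_pos": TCP position; "tcp_rot": TCP orientation; "wrist_force": force on the tool from outside, world axes, zero at the start; "torque": the same for the moment, N m; "width": opening from 0.0 (shut) to 1.0 (fully open).
Only numpy, scipy, OpenCV 4.12 (cv2) and the standard library are available. Lean on these libraries where they do the work, as an engineer would, in place of code of your own. Each camera call takes 0.05 s, during which the arm holds its last target. There are 200 camera calls.

## Task

Take the blue-framed guard door out of its wooden rack and hang it on the grinder, both steel knuckles fully down on the two brass hinge pins; it may be left at any swing angle. Then set the grinder's red-ball speed lever to the wide green idle mark and let go. Leave the flux bottle, the white block and the glass cutter alone.

Things in the scene. Friction and masses are not known exactly. Their poses are not given: they have to be found in the camera images.
- guard_door: Loose guard door, 0.2-0.4 kg, blue frame, clear pane, 120 wide (its y), 150 high (its z), 8 thick (its x), upright in the rack. Origin: middle of its lower edge. Two steel knuckles (upright tubes, outside 22, bore 12, length 20 mm, open both ends) on tabs past its +y edge, one above the other, axis x = 0, y = +80 mm, at z 25-45 and 105-125 mm. Centre of mass about y = +10 mm.
- top_rail (a point): middle of the door's top rail (axes as the door's), 137 mm above its lower edge. The rail is 12 mm thick, 26 mm high, 120 mm long: pinch it across its thickness from above. Held far from the knuckles, the door can turn in the pinch when they press hard on something
- knuckle_low (a point): centre of the lower end (mouth) of the lower knuckle of the door, on the bore's axis; axes as the door's
- knuckle_high (a point): centre of the lower end (mouth) of the upper knuckle, 80 mm above knuckle_low; axes as the door's
- door_rack: fixed wooden rack, 64 x 110 x 42 mm; origin: centre of its underside. A slot along its y, 10 mm wide, open at both ends, 30 mm deep, floor 12 mm above the bench, holds the door's lower edge. The door starts within 3 mm of its middle with the same yaw, knuckles overhanging the +y end.
- grinder: fixed grey grinder, 120 (x) x 170 (y) x 100 mm high; origin: centre of its underside; its front (disc, hinge) faces its own -x. With the same yaw as the grinder the door is shut, lying parallel in front of it; the door may also be hung swung out.
- hinge_nominal (a point): on the grinder (same axes), 37 mm above the bench, 35 mm before its front face: foot of the lower pin if the hinge leaf were mid-slot. The leaf with both pins is clamped up to 10 mm off this point either way along the grinder's y (never x or z). Where is not reported: feel or look for it. It does not yield. Hung home, knuckle_low is level with this point, the door 12 mm off the bench.
- hinge_nominal_high (a point): the same for the foot of the upper pin, 80 mm higher. The two brass pins stand upright in line, 9.6 mm thick, 18 mm tall, the top 1 mm chamfered to 8.2 mm. Each stands on an arm 16 mm wide, 12 mm thick, reaching from the leaf plate (29 mm behind the pin axis) to 8 mm before it. The lower knuckle must pass under the upper arm: come in sideways or from the front, 20 to 45 mm high, then lower.
- speed_lever (a joint): angle of the speed lever (rad): 0 = leaning 0.6 rad to the grinder's front, 0.6 = upright, 1.2 = leaning 0.6 rad to its rear. Ticks on the white disc beside it: black 0, 0.6 and 0.9, wide green (idle) 0.30, red 1.2. It starts towards the rear and stays where it is left (about 2 N at the ball to move it).
- lever_ball (a point): centre of the red ball (22 mm across) at the lever's end, on a 7 mm rod, 65 mm from lever_pivot
- lever_pivot (a point): the lever's pivot, on top of the grinder, 108 mm above the bench; the lever swings in the grinder's x-z plane through this point. Axes as the grinder's
- flux_bottle: loose cream bottle with red cap, 48 mm across, 103 mm tall, a bystander; origin: centre of its underside
- white_block: loose white foam block, 62 x 92 x 26 mm, a bystander; origin: centre of its underside
- glass_cutter: loose brass pencil-like glass cutter, 13 x 136 x 13 mm, long along its y, a bystander; origin: centre of its underside

How it is judged:
By the outcome, as a careful person would: the job done as asked, in the order asked, and still so for the second after the job is handed in, with the robot touching nothing.
It also fails if it takes over 56 s, if anything falls off the work surface, if the arm or the gripper's body presses on something with over 40 N, if the wrist force passes 120 N, or if a joint passes its speed limit or range.

## Working session

There is one attempt and no reset: what is moved stays moved. The work goes in short steps, Python scripts to look and compute and a tool call to move; the robot and the scene stay as the last step left them, time stands still between calls to the robot, and variables do not carry over. Pictures are saved under pics/ and viewed, about 8 in all and at most 12, crops included, and the job is handed in when it is done.

Besides the shell and the picture viewer there is one more tool, called after "Emit:" as a command line: name --argument value ..., lists and objects as JSON in quotes. jog_arm: Moves the arm, as the interface text tells. Its arguments: {"type":"object","properties":{"motion":{"type":"array"},"fingers":{"type":"number"},"grip_force":{"type":"number"}},"required":["motion"]}

```bash
mkdir -p pics
cat > h.py <<'E'
import numpy as np, cv2
from workcell import bot, viewer
def cam(n):
    i=viewer.camera_info(n); p,d=viewer.read_camera(n)
    f=p.shape[0]/2/np.tan(np.radians(i['vertical_fov'])/2)
    R=np.array(i['R']);t=np.array(i['t'])
    v,u=np.mgrid[:p.shape[0],:p.shape[1]]
    C=np.stack([(u-i['cx'])/f*d,(v-i['cy'])/f*d,d],-1)
    W=(C-t)@R   # R^T (C-t)
    W[d==0]=np.nan
    return p,d,W,dict(f=f,R=R,t=t,cx=i['cx'],cy=i['cy'])
def save(n,p): cv2.imwrite('pics/'+n,cv2.cvtColor(p,cv2.COLOR_RGB2BGR))
def proj(I,X):
    c=I['R']@np.array(X)+I['t']; return I['f']*c[0]/c[2]+I['cx'],I['f']*c[1]/c[2]+I['cy']
E
python3 - <<'E'
from h import *
for n in ['scene','top']:
    p,d,W,I=cam(n); save(n+'0.png',p); np.savez('pics/'+n+'0.npz',p=p,W=W,**I)
    print(n,I['f'],-I['R'].T@I['t'],I['R'][2])
s=bot.read_state(); print(s)
E
```

```text
scene 486.8487651847146 [-0.29668649  0.43363698  1.1645376 ] [ 0.56769073 -0.33583888 -0.75162456]
top 437.8246996666536 [ 0.35849179 -0.0375988   1.20875553] [ 0.11715319 -0.01715442 -0.99296569]
{'time': 0.1, 'q': array([-1.22188509e+00,  2.64673690e-01,  1.60522815e+00, -2.94179341e-05,
        1.27373743e+00, -3.69255722e-02]), 'joint_vel': array([-0.00080168, -0.00161616, -0.00335243,  0.00030473, -0.00185615,
        0.00113155]), 'joint_torque': array([-4.66492529e-04, -5.16709507e+01, -3.68589771e+01, -1.04251756e-04,
        6.30333525e-03, -4.30911200e-06]), 'tool_pos': array([ 0.25377075, -0.6247599 ,  0.23009435]), 'tcp_rot': array([-3.08133001e+00, -6.01945135e-01,  5.42741877e-04]), 'wrist_force': array([ 0.00989697, -0.59977308, -0.64605403]), 'torque': array([-0.02434277, -0.01799458,  0.00129582]), 'width': 1.0025383344034646}
```

View pics/scene0.png

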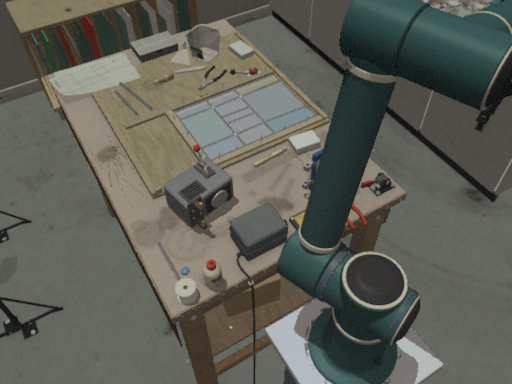

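View pics/top0.png

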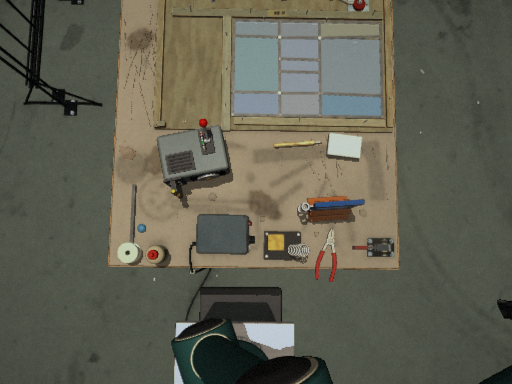

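The scene image shows the grinder (about 200,190), with its hinge at the lower left, and the door partly hidden behind the arm. In the top image the door's top rail is at about (335,204) with the knuckles at (305,209), the grinder is at (195,155), the hinge at (176,190) and the red ball at (203,123). I'll measure from the point cloud.

Run:
```python
from h import *
z=np.load('pics/top0.npz'); p=z['p'];W=z['W']
hsv=cv2.cvtColor(p,cv2.COLOR_RGB2HSV)
def rect(P,name):
    r=cv2.minAreaRect((P[:,:2]*1000).astype(np.float32)); print(name,len(P),np.round(r[0],1),np.round(r[1],1),round(r[2],1),'zmed',np.round(np.median(P[:,2]),4),'max',np.round(P[:,2].max(),4))
def reg(u0,u1,v0,v1): 
    m=np.zeros(p.shape[:2],bool); m[v0:v1,u0:u1]=1; return m&np.isfinite(W[...,2])
blue=(hsv[...,0]>100)&(hsv[...,0]<125)&(hsv[...,1]>130)
P=W[reg(290,370,190,225)&blue]; rect(P,'blue all'); 
P2=P[P[:,2]>.13]; rect(P2,'top rail')
P=W[reg(290,370,190,225)&(W[...,2]>.03)&(W[...,2]<.06)]; rect(P,'rack top')
P=W[reg(290,325,195,222)&(W[...,2]>.05)&~blue]; print('kn',np.round(P[P[:,2]>.1],3)[:30])
P=W[reg(150,235,120,190)&(abs(W[...,2]-.1)<.004)]; rect(P,'grinder top')
red=((hsv[...,0]<6)|(hsv[...,0]>174))&(hsv[...,1]>150)
P=W[reg(190,215,112,135)&red]; print('ball',np.nanmean(P,0),P[:,2].max())
P=W[reg(160,200,172,205)&(W[...,2]>.02)]; print('hinge'); print(np.round(P[P[:,2]>.1],3))
a=cv2.resize(p[110:210,150:240],None,fx=6,fy=6,interpolation=cv2.INTER_CUBIC)
b=cv2.resize(p[180:230,290:375],None,fx=6,fy=6,interpolation=cv2.INTER_CUBIC)
c=np.zeros((600,800,3),np.uint8); c[:,:540]=a; b=cv2.resize(b,(260,153)); c[:153,540:]=b
s=np.load('pics/scene0.npz')['p']; e=cv2.resize(s[140:230,160:240],(260,292),interpolation=cv2.INTER_CUBIC); c[160:452,540:]=e
save('crop.png',c)
```

```text
blue all 207 [ 458.3 -252.2] [ 10.4 117.4] 4.6 zmed 0.1621 max 0.1667
top rail 207 [ 458.3 -252.2] [ 10.4 117.4] 4.6 zmed 0.1621 max 0.1667
rack top 348 [ 456.9 -235.7] [ 38.2 146.5] 4.8 zmed 0.0423 max 0.0598
kn [[ 0.463 -0.173  0.133]
 [ 0.46  -0.206  0.163]
 [ 0.461 -0.208  0.162]
 [ 0.46  -0.21   0.166]
 [ 0.461 -0.214  0.158]
 [ 0.461 -0.216  0.161]
 [ 0.46  -0.168  0.135]
 [ 0.46  -0.17   0.138]
 [ 0.46  -0.173  0.138]
 [ 0.46  -0.176  0.137]
 [ 0.46  -0.178  0.139]
 [ 0.459 -0.193  0.152]
 [ 0.457 -0.166  0.137]
 [ 0.457 -0.168  0.139]
 [ 0.458 -0.171  0.135]
 [ 0.458 -0.174  0.131]
 [ 0.458 -0.176  0.136]
 [ 0.457 -0.177  0.141]
 [ 0.458 -0.181  0.136]
 [ 0.459 -0.194  0.127]
 [ 0.456 -0.193  0.153]
 [ 0.455 -0.163  0.137]
 [ 0.455 -0.165  0.138]
 [ 0.455 -0.168  0.138]
 [ 0.456 -0.177  0.122]
 [ 0.455 -0.178  0.137]
 [ 0.455 -0.181  0.136]
 [ 0.455 -0.183  0.138]
 [ 0.456 -0.186  0.131]
 [ 0.456 -0.188  0.133]]
grinder top 2395 [584.1 111.9] [132.1 167.7] 12.4 zmed 0.1001 max 0.104
ball [0.6491742  0.07998445 0.17230816] 0.17981311202179662
hinge
[[0.538 0.183 0.102]
 [0.538
[... 3934 characters left out ...]
0.138]
 [0.488 0.152 0.135]
 [0.488 0.15  0.133]
 [0.49  0.15  0.118]
 [0.49  0.148 0.118]
 [0.492 0.148 0.106]
 [0.485 0.157 0.136]
 [0.486 0.155 0.132]
 [0.485 0.152 0.138]
 [0.486 0.15  0.135]
 [0.487 0.149 0.127]
 [0.488 0.148 0.119]
 [0.488 0.145 0.117]
 [0.486 0.161 0.113]
 [0.483 0.155 0.132]
 [0.483 0.152 0.138]
 [0.483 0.15  0.134]
 [0.484 0.149 0.126]
 [0.485 0.148 0.116]
 [0.486 0.146 0.114]
 [0.483 0.158 0.117]
 [0.481 0.153 0.128]
 [0.482 0.151 0.125]
 [0.483 0.15  0.117]
 [0.483 0.148 0.116]
 [0.483 0.146 0.115]
 [0.48  0.158 0.116]
 [0.481 0.156 0.113]
 [0.48  0.152 0.119]
 [0.48  0.15  0.121]
 [0.48  0.147 0.12 ]
 [0.481 0.147 0.106]
 [0.479 0.154 0.108]
 [0.479 0.152 0.106]]
```

View pics/crop.png

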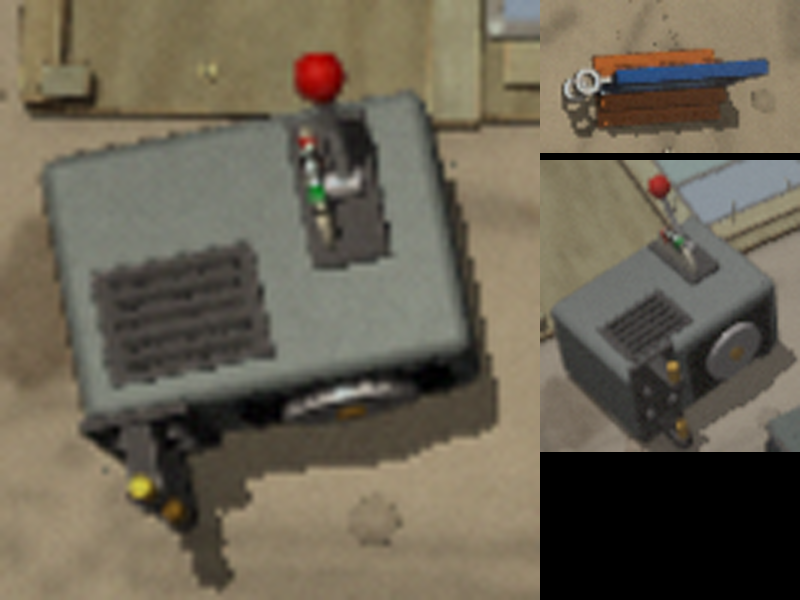

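The top crop shows the upper brass pin at (140,487) and the lower one at (175,512). The lever's ball leans to the rear at (318,77), and the green mark is on the disc at (317,190). I still need the obstacle extents and a finer pin, knuckle and lever geometry.

Run:
```python
from h import *
z=np.load('pics/top0.npz'); p=z['p'];W=z['W']; I={k:z[k] for k in('R','t','f','cx','cy')}
def reg(u0,u1,v0,v1): 
    m=np.zeros(p.shape[:2],bool); m[v0:v1,u0:u1]=1; return m&np.isfinite(W[...,2])
P=W[reg(190,258,205,260)&(W[...,2]>.02)]; print('box',np.percentile(P,[1,50,99],axis=0).round(3))
P=W[reg(262,312,225,265)&(W[...,2]>.02)]; print('board',np.percentile(P,[1,50,99],axis=0).round(3) if len(P) else 0)
P=W[reg(285,375,190,230)&(abs(W[...,2]-.162)<.006)]; 
c=P.mean(0); print('rail',c.round(4)); q=np.polyfit(P[:,1],P[:,0],1); print('slope',q, 'yaw',np.degrees(np.arctan(-q[0])), 'y range',P[:,1].min(),P[:,1].max())
P=W[reg(290,325,195,222)&(abs(W[...,2]-.137)<.004)]; print('upper kn',len(P),P[:,:2].min(0),P[:,:2].max(0))
P=W[reg(160,200,172,205)&(W[...,2]>.13)&(W[...,2]<.14)];P=P[P[:,0]<.5]; print('pin',len(P),P.mean(0),P.min(0),P.max(0))
P=W[reg(150,235,120,190)&(abs(W[...,2]-.1)<.003)]
# front & side edges per bins
x0,y0=.584,.112
for yb in np.arange(.05,.18,.02):
    s=P[abs(P[:,1]-yb)<.006]; print(round(yb,2),s[:,0].min().round(4),s[:,0].max().round(4))
for xb in np.arange(.54,.63,.02):
    s=P[abs(P[:,0]-xb)<.004]; print('x',round(xb,2),s[:,1].min().round(4),s[:,1].max().round(4))
P=W[reg(195,230,130,160)&(W[...,2]>.108)]; print(len(P),np.percentile(P,[1,50,99],axis=0).round(3))
P=W[reg(160,235,165,200)&(W[...,2]<.09)&(W[...,2]>.03)]; print('disc',np.percentile(P[(P[:,1]<.12)],[0,2,50],axis=0).round(3))
```

```text
box [[ 0.334 -0.044  0.029]
 [ 0.382  0.031  0.083]
 [ 0.434  0.1    0.088]]
board [[ 0.325 -0.187  0.02 ]
 [ 0.35  -0.149  0.062]
 [ 0.386 -0.083  0.109]]
rail [ 0.4581 -0.2522  0.1619]
slope [-0.07970808  0.43801127] yaw 4.557301545419082 y range -0.31327347943000655 -0.19343836382185775
upper kn 48 [ 0.44255421 -0.19526666] [ 0.46282372 -0.16316985]
pin 11 [0.48600613 0.15280559 0.13483148] [0.48274425 0.14987016 0.13162637] [0.49066746 0.15701566 0.13774725]
0.05 0.5457 0.6643
0.07 0.5427 0.6585
0.09 0.5397 0.6546
0.11 0.534 0.6498
0.13 0.5284 0.6468
0.15 0.5078 0.6414
0.17 0.5228 0.6381
x 0.54 0.0585 0.1862
x 0.56 0.0226 0.189
x 0.58 0.0283 0.195
x 0.6 0.0311 0.2013
x 0.62 0.0342 0.2045
113 [[0.591 0.064 0.108]
 [0.621 0.08  0.125]
 [0.644 0.096 0.145]]
disc [[0.525 0.02  0.03 ]
 [0.527 0.021 0.033]
 [0.535 0.07  0.071]]
```

Emit:
jog_arm --motion '[{"dx":1.5,"dy":3.5,"dz":1.0,"turn":0.124},{"dx":1.5,"dy":3.5,"dz":1.0,"turn":0.124},{"dx":1.5,"dy":3.5,"turn":0.124},{"dx":1.5,"dy":3.5,"turn":0.124},{"dx":1.5,"dy":3.5,"turn":0.124},{"dx":1.5,"dy":3.5,"turn":0.124},{"dx":1.5,"dy":3.5,"turn":0.124},{"dx":1.5,"dy":3.5,"turn":0.124},{"dx":1.5,"dy":3.5,"turn":0.124},{"dx":1.5,"dy":3.5,"turn":0.124},{"dx":1.5,"dy":3.5},{"dx":1.5,"dy":1.5}]'

```text
validation failed for argument at $.mo...
```

Emit:
jog_arm --motion '[{"dx":1.5,"dy":3.5,"dz":1.0,"turn":0.12}]'

```text
time: 0.18
tool_pos: [0.2662, -0.5929, 0.2372]
tcp_rot: [-3.04, -0.781, 0.005]
wrist_force: [0.4, -0.6, 0.1]
width: 1.001
```

Emit:
jog_arm --motion '[{"dx":1.87,"dy":3.63,"dz":0,"turn":0.1145},{"dx":1.87,"dy":3.63,"dz":0,"turn":0.1145},{"dx":1.87,"dy":3.63,"dz":0,"turn":0.1145},{"dx":1.87,"dy":3.63,"dz":0,"turn":0.1145},{"dx":1.87,"dy":3.63,"dz":0,"turn":0.1145},{"dx":1.87,"dy":3.63,"dz":0,"turn":0.1145},{"dx":1.87,"dy":3.63,"dz":0,"turn":0.1145},{"dx":1.87,"dy":3.63,"dz":0,"turn":0.1145},{"dx":1.87,"dy":3.63,"dz":0,"turn":0.1145},{"dx":1.87,"dy":3.63,"dz":0,"turn":0.1145},{"dx":0,"dy":0,"dz":0,"turn":0},{"dx":0,"dy":0,"dz":0,"turn":0}]' --fingers 6

```text
time: 1.18
tool_pos: [0.4565, -0.2253, 0.2409]
tcp_rot: [-2.126, -2.312, 0.0]
wrist_force: [0.3, -1.1, -0.5]
width: 0.7
```

```bash
cat >> h.py <<'E'
def st():
    from scipy.spatial.transform import Rotation as Ro
    s=bot.read_state(); M=Ro.from_rotvec(s['tcp_rot']).as_matrix()
    print('t',round(s['time'],2),'tcp',np.round(s['tool_pos'],4),'jaw deg',round(np.degrees(np.arctan2(M[1,1],M[0,1])),2),'z',M[:,2].round(3),'F',np.round(s['wrist_force'],1),'T',np.round(s['torque'],2),'w',round(s['width']*8.54,2),'q',np.round(s['q'],2))
    return s
E
python3 - <<'E'
from h import *
st()
p,d,W,I=cam('wrist'); save('w1.png',p)
hsv=cv2.cvtColor(p,cv2.COLOR_RGB2HSV)
m=(hsv[...,0]>100)&(hsv[...,0]<125)&(hsv[...,1]>120)&(abs(W[...,2]-.162)<.006)
P=W[m]; print(len(P),P.mean(0),P.min(0),P.max(0)); q=np.polyfit(P[:,1],P[:,0],1); print(q,np.degrees(np.arctan(-q[0])))
E
```

```text
t 1.18 tcp [ 0.4565 -0.2253  0.2409] jaw deg 4.81 z [-0.001  0.    -1.   ] F [ 0.3 -1.1 -0.5] T [-0.06  0.01  0.02] w 5.98 q [-0.51 -0.06  1.94 -0.    1.26 -0.59]
1528 [ 0.45875158 -0.2458604   0.16093562] [ 0.44932203 -0.31001607  0.1566157 ] [ 0.46849307 -0.19186236  0.16327164]
[-0.08469831  0.43792762] 4.841300886871574
```

View pics/w1.png

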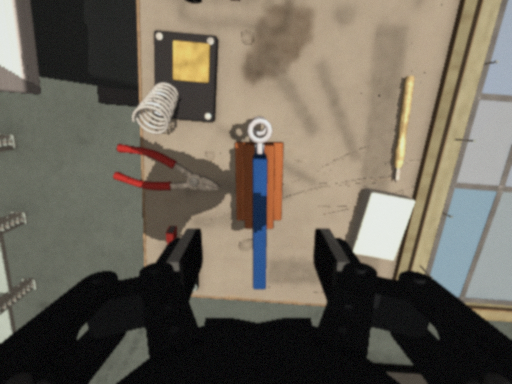

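The wrist image shows the rail centred between the fingers (column 260) and the knuckle at (259,130). Both agree with the top camera, so I'll descend and grip.

Emit:
jog_arm --motion '[{"dx":0.05,"dy":0,"dz":-3,"turn":0},{"dx":0,"dy":0,"dz":-3,"turn":0},{"dx":0,"dy":0,"dz":-3,"turn":0},{"dx":0,"dy":0,"dz":-2.1,"turn":0},{"dx":0,"dy":0,"dz":0,"turn":0}]'

```text
time: 1.65
tool_pos: [0.4517, -0.2269, 0.1247]
tcp_rot: [-2.128, -2.297, 0.005]
wrist_force: [-1.8, 0.5, -0.4]
width: 0.7
```

Emit:
jog_arm --motion '[{"dx":0,"dy":0,"dz":0,"turn":0},{"dx":0,"dy":0,"dz":0,"turn":0},{"dx":0,"dy":0,"dz":0,"turn":0},{"dx":0,"dy":0,"dz":0,"turn":0},{"dx":0,"dy":0,"dz":0,"turn":0},{"dx":0,"dy":0,"dz":0,"turn":0},{"dx":0,"dy":0,"dz":0,"turn":0},{"dx":0,"dy":0,"dz":0,"turn":0}]' --fingers 0 --grip_force 80

```text
time: 2.32
tool_pos: [0.4581, -0.2285, 0.1327]
tcp_rot: [2.127, 2.305, 0.001]
wrist_force: [-0.7, 0.1, 6.2]
width: 0.131
```

Emit:
jog_arm --motion '[{"dx":0,"dy":0,"dz":0.5,"turn":0},{"dx":0,"dy":0,"dz":1,"turn":0},{"dx":0,"dy":0,"dz":1,"turn":0},{"dx":0,"dy":0,"dz":1.5,"turn":0},{"dx":0,"dy":0,"dz":3,"turn":0},{"dx":0,"dy":0,"dz":3,"turn":0},{"dx":0,"dy":0,"dz":2,"turn":0},{"dx":0,"dy":0,"dz":0,"turn":0},{"dx":0,"dy":0,"dz":0,"turn":0}]'

```text
time: 3.07
tool_pos: [0.457, -0.2278, 0.2522]
tcp_rot: [2.129, 2.306, 0.001]
wrist_force: [0.3, -0.9, -3.1]
width: 0.125
```

Run:
```python
from h import *
st()
p,d,W,I=cam('wrist'); save('w2.png',p); np.savez('pics/w2.npz',p=p,W=W,**I)
```

```text
t 3.07 tcp [ 0.457  -0.2278  0.2522] jaw deg 4.59 z [ 0.002 -0.002 -1.   ] F [ 0.3 -0.9 -3.1] T [ 0.07  0.   -0.01] w 1.07 q [-0.51 -0.07  1.93 -0.    1.28 -0.59]
```

View pics/w2.png

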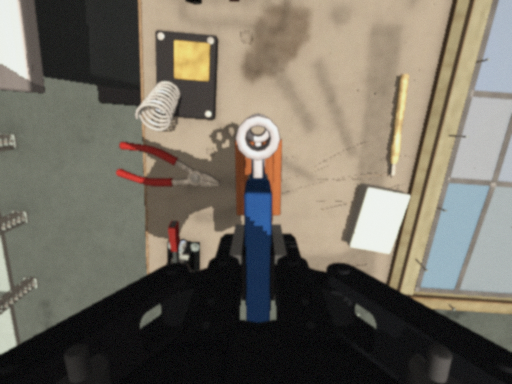

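The door is lifted, and the upper knuckle ring shows at (259,138). I'll measure the knuckle and rail relative to the TCP.

```bash
cat >> h.py <<'E'
def door(p,W,I,s,band=.008):
    hsv=cv2.cvtColor(p,cv2.COLOR_RGB2HSV); T=s['tool_pos']
    m=(hsv[...,0]>100)&(hsv[...,0]<125)&(hsv[...,1]>120)&np.isfinite(W[...,2])
    m&=(W[...,2]>T[2]+.012)&(np.hypot(W[...,0]-T[0],W[...,1]-T[1])<.12)
    P=W[m]; print('rail n',len(P),'z p10/50/90',np.percentile(P[:,2],[10,50,90]).round(4))
    c=P[:,:2].mean(0); u,sv,vt=np.linalg.svd(P[:,:2]-c); ax=vt[0]*np.sign(vt[0][1]); print('rail yaw',np.degrees(np.arctan2(-ax[0],ax[1])).round(2))
    zk=np.median(P[:,2])-.025
    k=(np.abs(W[...,2]-zk)<band)&(hsv[...,1]<60)&(hsv[...,2]>110)&(np.hypot(W[...,0]-T[0],W[...,1]-T[1])<.09)
    K=W[k]; v,u_=np.nonzero(k)
    (cx,cy),r=cv2.minEnclosingCircle(np.stack([u_,v],1).astype(np.float32))
    print('kn n',len(K),'z',np.median(K[:,2]).round(4),'tilt? mean z',K[:,2].mean().round(4),'px',cx,cy,r)
    return P,K,ax,c
E
python3 - <<'E'
from h import *
z=np.load('pics/w2.npz'); p=z['p'];W=z['W'];I={k:z[k] for k in('R','t','f','cx','cy')}
s=st(); P,K,ax,c=door(p,W,I,s)
T=s['tool_pos'][:2]
lat=np.array([ax[1],-ax[0]])
# ring: take points of the disc; exclude tab
a=(K[:,:2]-T)@ax; l=(K[:,:2]-T)@lat
sel=a>np.percentile(a,99)-.022
print('along',np.percentile(a[sel],[1,50,99]),'lat',np.percentile(l[sel],[1,50,99]))
print('rail along',((P[:,:2]-T)@ax).max(),((P[:,:2]-T)@ax).min(),'lat mean',((P[:,:2]-T)@lat).mean())
# rail slope along
aP=(P[:,:2]-T)@ax; print('rail pitch deg',np.degrees(np.polyfit(aP,P[:,2],1)[0]))
C=cv2.minEnclosingCircle((np.stack([a[sel],l[sel]],1)*1000).astype(np.float32)); print(C)
E
```

```text
t 3.12 tcp [ 0.456  -0.2272  0.2502] jaw deg 4.59 z [-0.001  0.    -1.   ] F [ 0.1  0.6 -2.5] T [ 0.03  0.01 -0.02] w 1.11 q [-0.51 -0.06  1.93 -0.    1.28 -0.59]
rail n 3933 z p10/50/90 [0.2795 0.2805 0.3174]
rail yaw 4.66
kn n 1253 z 0.2552 tilt? mean z 0.255 px 257.5 175.37930297851562 60.38148498535156
along [0.04454698 0.05617297 0.06601217] lat [-9.77616707e-03 -2.35444002e-05  1.01758185e-02]
rail along 0.036536664643031166 -0.029826677702050608 lat mean -0.0003830524920794842
rail pitch deg 3.1791778746123707
((55.3380126953125, -0.1615869253873825), 11.480664253234863)
```

Emit:
jog_arm --motion '[{"dx":0.4,"dy":1.5,"dz":0,"turn":0},{"dx":0.4,"dy":3,"dz":0,"turn":0},{"dx":0.4,"dy":3,"dz":0,"turn":0},{"dx":0.4,"dy":3.2,"dz":0,"turn":0},{"dx":0.4,"dy":3.5,"dz":0,"turn":0},{"dx":0.4,"dy":3.5,"dz":0,"turn":0},{"dx":0.4,"dy":3.5,"dz":0,"turn":0},{"dx":0.3,"dy":3,"dz":0,"turn":0},{"dx":0.3,"dy":2,"dz":0,"turn":0},{"dx":0,"dy":1,"dz":0,"turn":0},{"dx":0,"dy":0,"dz":0,"turn":0},{"dx":0,"dy":0,"dz":0,"turn":0}]'

```text
time: 4.12
tool_pos: [0.4894, 0.0443, 0.2487]
tcp_rot: [-2.128, -2.309, 0.005]
wrist_force: [0.2, 0.2, -1.8]
width: 0.126
```

Emit:
jog_arm --motion '[{"dx":0,"dy":0,"dz":0,"turn":0},{"dx":0,"dy":0,"dz":0,"turn":0},{"dx":0,"dy":0,"dz":0,"turn":0}]'

```text
time: 4.37
tool_pos: [0.4904, 0.0434, 0.2501]
tcp_rot: [2.133, 2.307, -0.001]
wrist_force: [-0.2, -0.5, -2.7]
width: 0.125
```

Run:
```python
from h import *
s=st()
p,d,W,I=cam('wrist'); save('w3.png',p); np.savez('pics/w3.npz',p=p,W=W,**I)
st()
P,K,ax,c=door(p,W,I,s)
print('pin px pred',proj(I,[.486,.1528,.135]),'low',proj(I,[.486,.1528,.055]))
```

```text
t 4.37 tcp [0.4904 0.0434 0.2501] jaw deg 4.48 z [-0. -0. -1.] F [-0.2 -0.5 -2.7] T [0.05 0.01 0.02] w 1.07 q [ 0.04 -0.1   1.96 -0.    1.28 -0.04]
t 4.42 tcp [0.4905 0.0435 0.2503] jaw deg 4.49 z [-0. -0. -1.] F [ 0.6  0.3 -1.8] T [ 0.01  0.03 -0.03] w 1.07 q [ 0.04 -0.1   1.96 -0.    1.28 -0.04]
rail n 3608 z p10/50/90 [0.2775 0.2784 0.2794]
rail yaw 4.98
kn n 1286 z 0.2532 tilt? mean z 0.253 px 268.8117980957031 172.53927612304688 58.73924255371094
pin px pred (np.float64(263.5099890223445), np.float64(61.40684494380298)) low (np.float64(262.07644634359855), np.float64(73.579794198235))
```

View pics/w3.png

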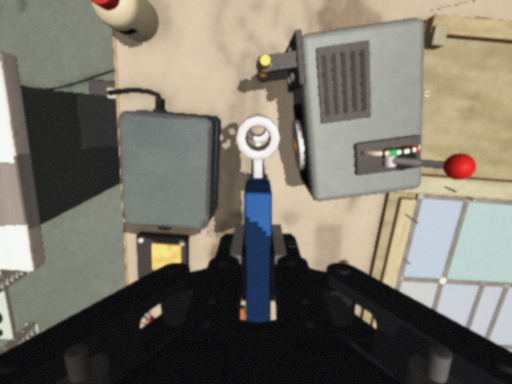

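The pin top is at about (265,61) and the knuckle ring at (258,137). I'll compute their relative offset from this one image.

```bash
cat >> h.py <<'E'
def ray(I,u,v,z):
    dw=I['R'].T@np.array([(u-I['cx'])/I['f'],(v-I['cy'])/I['f'],1]); o=-I['R'].T@I['t']
    return o+dw*(z-o[2])/dw[2]
def ring(W,p,T,zk,box):
    u0,u1,v0,v1=box; m=np.zeros(p.shape[:2],np.uint8)
    m[v0:v1,u0:u1]=(np.abs(W[v0:v1,u0:u1,2]-zk)<.006)
    v,u=np.nonzero(m); top=v.min(); 
    # widest row symmetric circle: fit boundary by least squares, upper portion
    cs,_=cv2.findContours(m,cv2.RETR_EXTERNAL,cv2.CHAIN_APPROX_NONE); c=max(cs,key=cv2.contourArea)[:,0,:].astype(float)
    c=c[c[:,1]<top+30]
    A=np.c_[2*c,np.ones(len(c))]; x=np.linalg.lstsq(A,(c**2).sum(1),rcond=None)[0]
    return x[0],x[1],np.sqrt(x[2]+x[0]**2+x[1]**2)
def pin(p,W,box,zlo,zhi):
    hsv=cv2.cvtColor(p,cv2.COLOR_RGB2HSV); u0,u1,v0,v1=box
    m=np.zeros(p.shape[:2],bool); m[v0:v1,u0:u1]=1
    m&=(hsv[...,0]>20)&(hsv[...,0]<34)&(hsv[...,1]>120)&(hsv[...,2]>90)
    mt=m&(W[...,2]>zlo)&(W[...,2]<zhi); v,u=np.nonzero(mt)
    return mt,(u.min()+u.max())/2,(v.min()+v.max())/2,len(u),(u.max()-u.min()+1,v.max()-v.min()+1)
E
python3 - <<'E'
from h import *
z=np.load('pics/w3.npz'); p=z['p'];W=z['W'];I={k:z[k] for k in('R','t','f','cx','cy')}
T=np.array([.4904,.0434,.2501])
u,v,r=ring(W,p,T,.2532,(225,295,105,165)); print('ring',u,v,r, r/I['f']*0+0)
for zk in(.2532,.257): print('K',ray(I,u,v,zk)-T)
cd=(I['R']@[.486,.1,.2532]+I['t'])[2]; print('r mm',r*cd/I['f']*1000)
m,u,v,n,sz=pin(p,W,(245,290,45,90),.129,.142); print('pin',u,v,n,sz); 
cd=(I['R']@[.486,.15,.135]+I['t'])[2]; print('9.6mm in px',.0096*I['f']/cd); print('pin',ray(I,u,v,.135), W[m].mean(0))
print(W[60:62,255:280].round(3)[0])
save('w3c.png',cv2.resize(p[40:100,240:310],None,fx=8,fy=8,interpolation=cv2.INTER_NEAREST))
E
```

```text
ring 257.4801288266709 137.28832693318728 21.407121383642277 0.0
K [-0.00528656  0.05685875  0.0031    ]
K [-0.00531033  0.05719587  0.0069    ]
r mm 10.39675893872186
pin 265.0 60.5 96 (np.int64(11), np.int64(12))
9.6mm in px 11.404290212107652
pin [0.48718685 0.15359487 0.135     ] [0.48696781 0.1537091  0.13387081]
[[0.476 0.175 0.002]
 [0.479 0.157 0.115]
 [0.48  0.156 0.116]
 [0.481 0.156 0.117]
 [0.482 0.157 0.116]
 [0.483 0.154 0.133]
 [0.484 0.154 0.133]
 [0.485 0.154 0.134]
 [0.485 0.154 0.134]
 [0.486 0.154 0.135]
 [0.487 0.154 0.134]
 [0.488 0.154 0.133]
 [0.489 0.154 0.134]
 [0.49  0.154 0.135]
 [0.49  0.154 0.135]
 [0.491 0.155 0.133]
 [0.493 0.157 0.116]
 [0.494 0.158 0.115]
 [0.495 0.158 0.116]
 [0.495 0.158 0.116]
 [0.496 0.158 0.116]
 [0.497 0.158 0.116]
 [0.498 0.158 0.114]
 [0.499 0.158 0.115]
 [0.5   0.158 0.116]]
```

View pics/w3c.png

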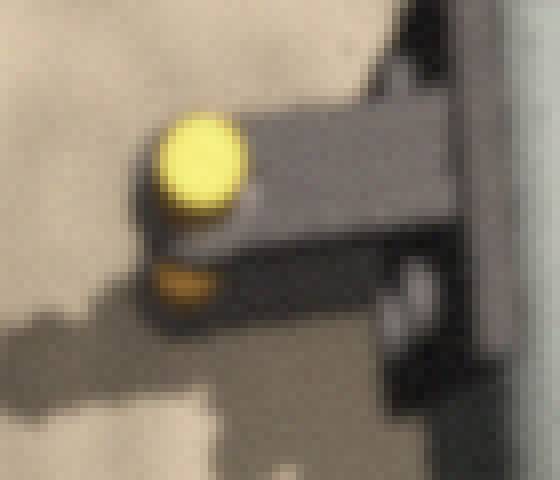

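Emit:
jog_arm --motion '[{"dx":0.15,"dy":0,"dz":-1.5,"turn":0},{"dx":0,"dy":0,"dz":-2,"turn":0},{"dx":0,"dy":0,"dz":-2,"turn":0},{"dx":0,"dy":0,"dz":-2,"turn":0},{"dx":0,"dy":0,"dz":-1.2,"turn":0},{"dx":0,"dy":0,"dz":0,"turn":0},{"dx":0,"dy":0,"dz":0,"turn":0}]'

```text
time: 5.0
tool_pos: [0.4916, 0.0443, 0.1629]
tcp_rot: [-2.131, -2.307, 0.002]
wrist_force: [0.2, 0.1, -1.9]
width: 0.129
```

Emit:
jog_arm --motion '[{"dx":0,"dy":0.8,"dz":0,"turn":0},{"dx":0,"dy":0.8,"dz":0,"turn":0},{"dx":0,"dy":0.8,"dz":0,"turn":0},{"dx":0,"dy":0.8,"dz":0,"turn":0},{"dx":0,"dy":0.3,"dz":0,"turn":0},{"dx":0,"dy":0,"dz":0,"turn":0},{"dx":0,"dy":0,"dz":0,"turn":0},{"dx":0,"dy":0,"dz":0,"turn":0},{"dx":0,"dy":0,"dz":0,"turn":0},{"dx":0,"dy":0,"dz":0,"turn":0}]'

```text
time: 5.83
tool_pos: [0.4919, 0.0793, 0.1632]
tcp_rot: [-2.131, -2.308, 0.0]
wrist_force: [0.6, 0.7, -2.6]
width: 0.126
```

Run:
```python
from h import *
s=st(); T=s['tool_pos']
p,d,W,I=cam('wrist'); np.savez('pics/w4.npz',p=p,W=W,**I)
st()
P,K,ax,c=door(p,W,I,s)
zk=T[2]+.0055
u,v,r=ring(W,p,T,np.median(K[:,2]),(225,295,105,165)); print('ring',u,v,r,'K',ray(I,u,v,zk),ray(I,u,v,zk)-T)
m,u,v,n,sz=pin(p,W,(225,300,30,135),.127,.144); print('pin',u,v,n,sz,ray(I,u,v,.135))
tp,td,tW,tI=cam('top'); np.savez('pics/t4.npz',p=tp,W=tW,**tI)
c=np.zeros((560,800,3),np.uint8); a=cv2.resize(p[60:180,200:320],(480,480),interpolation=cv2.INTER_CUBIC); b=cv2.resize(tp[165:215,160:210],(320,320),interpolation=cv2.INTER_CUBIC)
c[:480,:480]=a; c[:320,480:]=b; save('m4.png',c)
```

```text
t 5.83 tcp [0.4919 0.0793 0.1632] jaw deg 4.56 z [-0. -0. -1.] F [ 0.6  0.7 -2.6] T [ 0.03  0.02 -0.04] w 1.08 q [ 0.11 -0.02  2.05 -0.    1.11  0.03]
t 5.88 tcp [0.492  0.0794 0.1632] jaw deg 4.56 z [-0. -0. -1.] F [ 0.1  0.2 -2.4] T [ 0.07  0.07 -0.01] w 1.09 q [ 0.11 -0.02  2.05 -0.    1.11  0.03]
rail n 3564 z p10/50/90 [0.1905 0.1914 0.1924]
rail yaw 4.93
kn n 1301 z 0.1663 tilt? mean z 0.1661 px 271.0 178.0 64.62207794189453
ring 257.4801288266709 137.28832693318728 21.407121383642277 K [0.48656388 0.13639627 0.16871115] [-0.00538006  0.05705209  0.0055    ]
pin 260.5 100.5 136 (np.int64(16), np.int64(16)) [0.48685769 0.15435185 0.135     ]
```

View pics/m4.png

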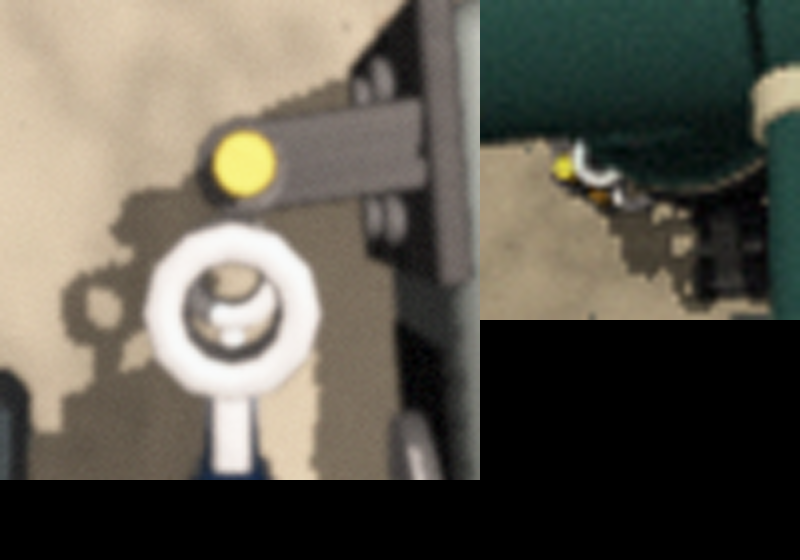

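Emit:
jog_arm --motion '[{"dx":0.03,"dy":0.6,"dz":0,"turn":0},{"dx":0,"dy":0.6,"dz":0,"turn":0},{"dx":0,"dy":0.6,"dz":0,"turn":0},{"dx":0,"dy":0,"dz":0,"turn":0},{"dx":0,"dy":0,"dz":0,"turn":0},{"dx":0,"dy":0,"dz":-0.4,"turn":0},{"dx":0,"dy":0,"dz":-0.4,"turn":0},{"dx":0,"dy":0,"dz":-0.3,"turn":0},{"dx":0,"dy":0,"dz":0,"turn":0},{"dx":0,"dy":0,"dz":0,"turn":0},{"dx":0,"dy":0,"dz":0,"turn":0}]'

```text
time: 6.85
tool_pos: [0.4923, 0.0975, 0.1522]
tcp_rot: [-2.131, -2.308, 0.0]
wrist_force: [0.3, 0.2, -1.9]
width: 0.125
```

Run:
```python
from h import *
s=st(); T=s['tool_pos']
p,d,W,I=cam('wrist'); st()
zk=T[2]+.0045
u,v,r=ring(W,p,T,zk,(225,295,105,165)); K=ray(I,u,v,zk);print('ring',u,v,r,'K',K)
print('pin pred px',proj(I,[.4869,.1543,.135]))
c=cv2.resize(p[100:170,225:295],(560,560),interpolation=cv2.INTER_CUBIC)
for X,col in (([.4869,.1543,.135],(255,0,0)),([K[0],K[1],.135],(0,255,0))):
    a,b=proj(I,X); cv2.drawMarker(c,(int((a-225+.5)*8),int((b-100+.5)*8)),col,cv2.MARKER_CROSS,20,1)
save('m5.png',c)
```

```text
t 6.85 tcp [0.4923 0.0975 0.1522] jaw deg 4.57 z [-0. -0. -1.] F [ 0.3  0.2 -1.9] T [-0.04 -0.02 -0.05] w 1.07 q [ 0.15  0.    2.05 -0.    1.09  0.07]
t 6.9 tcp [0.4924 0.0975 0.1524] jaw deg 4.57 z [ 0.  0. -1.] F [-0.1 -1.  -2.2] T [0.01 0.06 0.02] w 1.06 q [0.15 0.   2.05 0.   1.09 0.07]
ring 257.46966819658496 137.35700052963458 21.41410606159609 K [0.4868834  0.15441112 0.15667961]
pin pred px (np.float64(257.5077209968753), np.float64(134.04040697658428))
```

View pics/m5.png

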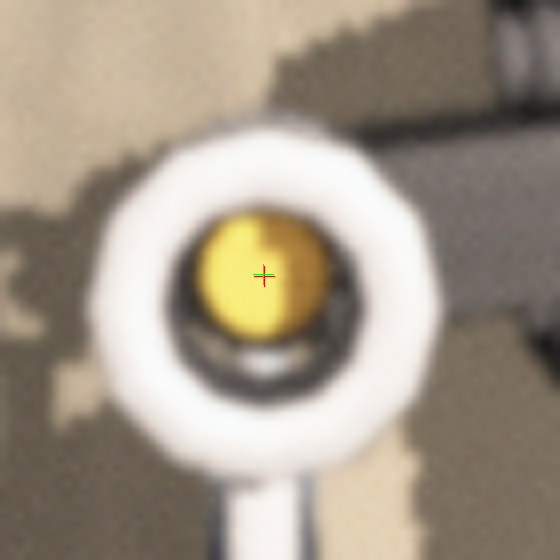

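The pin sits right on the predicted bore axis (264,275 in the crop), so I'll lower.

Emit:
jog_arm --motion '[{"dx":0,"dy":0,"dz":-0.3,"turn":0},{"dx":0,"dy":0,"dz":-0.3,"turn":0},{"dx":0,"dy":0,"dz":-0.3,"turn":0},{"dx":0,"dy":0,"dz":-0.3,"turn":0},{"dx":0,"dy":0,"dz":0,"turn":0},{"dx":0,"dy":0,"dz":0,"turn":0}]'

```text
time: 7.4
tool_pos: [0.492, 0.0976, 0.1398]
tcp_rot: [-2.13, -2.308, 0.001]
wrist_force: [0.2, 0.7, -2.5]
width: 0.128
```

Emit:
jog_arm --motion '[{"dx":0,"dy":0,"dz":-0.3,"turn":0},{"dx":0,"dy":0,"dz":-0.3,"turn":0},{"dx":0,"dy":0,"dz":0,"turn":0},{"dx":0,"dy":0,"dz":0,"turn":0}]'

```text
time: 7.73
tool_pos: [0.4921, 0.0976, 0.134]
tcp_rot: [-2.131, -2.308, 0.001]
wrist_force: [0.6, 0.6, -1.1]
width: 0.124
```

Emit:
jog_arm --motion '[{"dx":0,"dy":0,"dz":-0.1,"turn":0},{"dx":0,"dy":0,"dz":-0.1,"turn":0},{"dx":0,"dy":0,"dz":0,"turn":0},{"dx":0,"dy":0,"dz":0,"turn":0},{"dx":0,"dy":0,"dz":0,"turn":0}]'

```text
time: 8.15
tool_pos: [0.4925, 0.0977, 0.1325]
tcp_rot: [2.131, 2.308, 0.001]
wrist_force: [0.6, 1.2, -1.6]
width: 0.126
```

Emit:
jog_arm --motion '[{"dx":0,"dy":0,"dz":-0.1,"turn":0},{"dx":0,"dy":0,"dz":-0.1,"turn":0},{"dx":0,"dy":0,"dz":0,"turn":0},{"dx":0,"dy":0,"dz":0,"turn":0},{"dx":0,"dy":0,"dz":0,"turn":0}]'

```text
time: 8.57
tool_pos: [0.4929, 0.0974, 0.1322]
tcp_rot: [2.13, 2.308, 0.001]
wrist_force: [-2.5, -1.6, 7.8]
width: 0.128
```

Contact came at 10 N, at the same TCP height as in the rack, whose floor is also at 12 mm, so the door is home. I'll release and check.

Emit:
jog_arm --motion '[{"dx":0,"dy":0,"dz":0,"turn":0},{"dx":0,"dy":0,"dz":0,"turn":0},{"dx":0,"dy":0,"dz":0,"turn":0},{"dx":0,"dy":0,"dz":0,"turn":0},{"dx":0,"dy":0,"dz":0,"turn":0},{"dx":0,"dy":0,"dz":0,"turn":0}]' --fingers 4

```text
time: 9.07
tool_pos: [0.4922, 0.0976, 0.1301]
tcp_rot: [-2.131, -2.308, 0.0]
wrist_force: [0.3, -0.6, 0.2]
width: 0.47
```

Emit:
jog_arm --motion '[{"dx":0,"dy":0,"dz":2,"turn":0},{"dx":0,"dy":0,"dz":3,"turn":0},{"dx":0,"dy":0,"dz":3,"turn":0},{"dx":0,"dy":0,"dz":3,"turn":0},{"dx":0,"dy":0,"dz":1,"turn":0},{"dx":0,"dy":0,"dz":0,"turn":0},{"dx":0,"dy":0,"dz":0,"turn":0}]'

```text
time: 9.65
tool_pos: [0.4923, 0.0976, 0.2501]
tcp_rot: [2.131, 2.308, 0.001]
wrist_force: [-0.0, 0.1, 0.0]
width: 0.469
```

Run:
```python
from h import *
s=st(); p,d,W,I=cam('wrist'); save('w6.png',p); np.savez('pics/w6.npz',p=p,W=W,**I)
hsv=cv2.cvtColor(p,cv2.COLOR_RGB2HSV)
m=(hsv[...,0]>100)&(hsv[...,0]<125)&(hsv[...,1]>120)&(abs(W[...,2]-.165)<.02)
P=W[m]; print('rail',len(P),np.percentile(P[:,2],[5,50,95]).round(4)); q=np.polyfit(P[:,1],P[:,0],1); print(q); print('pitch',np.polyfit(P[:,1],P[:,2],1))
k=(hsv[...,1]<60)&(hsv[...,2]>130)&(abs(W[...,2]-.14)<.012)&(W[...,0]<.51)&(W[...,1]>.135); print('kn',k.sum(),np.percentile(W[k],[2,50,98],axis=0).round(4))
red=((hsv[...,0]<6)|(hsv[...,0]>174))&(hsv[...,1]>150)&(W[...,2]>.12)
print('ball',red.sum(),np.nanpercentile(W[red],[1,50,99],axis=0).round(4)); v,u=np.nonzero(red); 
if len(u): 
    c,r=cv2.minEnclosingCircle(np.stack([u,v],1).astype(np.float32)); print(c,r,ray(I,*c,.168))
```

```text
t 9.65 tcp [0.4923 0.0976 0.2501] jaw deg 4.58 z [ 0.001  0.    -1.   ] F [-0.   0.1  0. ] T [-0.04 -0.03  0.  ] w 4.01 q [ 0.15 -0.08  1.94  0.    1.28  0.07]
rail 1418 [0.1561 0.1586 0.1605]
[-0.08350267  0.50015149]
pitch [0.02580258 0.15636257]
kn 374 [[0.4777 0.1361 0.1306]
 [0.4879 0.1509 0.1358]
 [0.4971 0.1627 0.1375]]
ball 543 [[0.4715 0.0755 0.1243]
 [0.6467 0.0853 0.1715]
 [0.6578 0.1141 0.3341]]
(300.0, 326.0) 208.03135681152344 [ 0.54222233 -0.02702063  0.168     ]
```

View pics/w6.png

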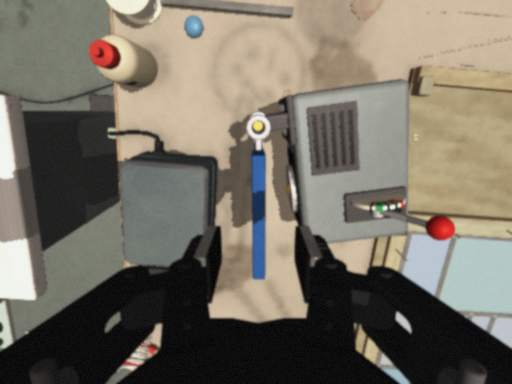

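The door is hung: the pin top shows inside the ring at (258,127), and the pin and knuckle heights agree. Next is the lever geometry, fitting the ball from three cameras and the ticks.

Run:
```python
from h import *
from scipy.optimize import least_squares
import math
S={}
for n,box in(('top0',(190,218,112,135)),('scene0',(188,204,140,156)),('w6',(420,462,210,245))):
    z=np.load(f'pics/{n}.npz'); p=z['p'];W=z['W'];I={k:z[k] for k in('R','t','f','cx','cy')}
    hsv=cv2.cvtColor(p,cv2.COLOR_RGB2HSV); u0,u1,v0,v1=box; m=np.zeros(p.shape[:2],bool); m[v0:v1,u0:u1]=1
    m&=((hsv[...,0]<8)|(hsv[...,0]>172))&(hsv[...,1]>140)
    v,u=np.nonzero(m); uc=(u.min()+u.max())/2;vc=(v.min()+v.max())/2
    o=-I['R'].T@I['t']; dr=ray(I,uc,vc,.1)-o; dr/=np.linalg.norm(dr); S[n]=(o,dr)
    P=W[m&np.isfinite(W[...,2])]
    f=least_squares(lambda c:np.linalg.norm(P-c,axis=1)-.011,P.mean(0)-[0,0,.008],loss='soft_l1',f_scale=.002)
    print(n,len(u),(u.max()-u.min()+1,v.max()-v.min()+1),'sphere',f.x.round(4),'ray@.165',ray(I,uc,vc,.165).round(4))
    # ticks
    R={'top0':(190,222,128,165),'scene0':(195,215,155,180),'w6':(345,415,185,225)}[n]
    for nm,c in(('green',(hsv[...,0]>45)&(hsv[...,0]<85)&(hsv[...,1]>110)),('red',((hsv[...,0]<8)|(hsv[...,0]>172))&(hsv[...,1]>100))):
        mm=np.zeros(p.shape[:2],bool); mm[R[2]:R[3],R[0]:R[1]]=1; mm&=c&np.isfinite(W[...,2])
        if mm.sum(): print('  ',nm,mm.sum(),np.median(W[mm],0).round(4))
A=sum(np.eye(3)-np.outer(d,d) for o,d in S.values()); b=sum((np.eye(3)-np.outer(d,d))@o for o,d in S.values())
print('triang',np.linalg.solve(A,b))
```

```text
top0 58 (np.int64(8), np.int64(15)) sphere [0.6508 0.0809 0.165 ] ray@.165 [0.6426 0.0808 0.165 ]
   green 4 [0.6107 0.0829 0.1366]
   red 5 [0.6346 0.0905 0.1278]
scene0 30 (np.int64(6), np.int64(6)) sphere [0.6523 0.0822 0.1666] ray@.165 [0.6527 0.0802 0.165 ]
   green 1 [0.6074 0.0882 0.1368]
   red 3 [0.6304 0.0922 0.1256]
w6 525 (np.int64(29), np.int64(24)) sphere [0.6521 0.0817 0.1641] ray@.165 [0.6519 0.0822 0.165 ]
   green 39 [0.6111 0.0877 0.1329]
   red 50 [0.6311 0.0916 0.126 ]
triang [0.64337638 0.0829467  0.17341154]
```

The ball centre is at (0.652, 0.0815, 0.1645), which puts the lever at about 1.12 rad. The pivot estimates from the ball and from the ticks agree to within 0.5 mm. The ball needs to go 51 mm towards the front, to (0.602, 0.0706, 0.170).

Emit:
jog_arm --motion '[{"dx":2,"dy":-0.2,"dz":0,"turn":0.067},{"dx":3,"dy":-0.3,"dz":0,"turn":0.067},{"dx":3,"dy":-0.3,"dz":0,"turn":0},{"dx":3,"dy":-0.3,"dz":0,"turn":0},{"dx":3,"dy":-0.3,"dz":0,"turn":0},{"dx":1.95,"dy":-0.2,"dz":0,"turn":0},{"dx":0,"dy":0,"dz":0,"turn":0},{"dx":0,"dy":0,"dz":0,"turn":0},{"dx":0,"dy":0,"dz":0,"turn":0}]' --fingers 5.5

```text
time: 10.45
tool_pos: [0.6501, 0.0816, 0.2476]
tcp_rot: [-1.969, -2.443, 0.005]
wrist_force: [0.6, 0.5, 0.8]
width: 0.644
```

Emit:
jog_arm --motion '[{"dx":0,"dy":0,"dz":-2.5,"turn":0},{"dx":0,"dy":0,"dz":-2.5,"turn":0},{"dx":0,"dy":0,"dz":-2.5,"turn":0},{"dx":0,"dy":0,"dz":-2,"turn":0},{"dx":0,"dy":0,"dz":0,"turn":0},{"dx":0,"dy":0,"dz":0,"turn":0}]'

```text
time: 10.95
tool_pos: [0.6493, 0.0817, 0.1536]
tcp_rot: [-1.969, -2.444, 0.005]
wrist_force: [-0.8, -0.5, -0.4]
width: 0.647
```

Emit:
jog_arm --motion '[{"dx":0,"dy":0,"dz":0,"turn":0},{"dx":0,"dy":0,"dz":0,"turn":0},{"dx":0,"dy":0,"dz":0,"turn":0},{"dx":0,"dy":0,"dz":0,"turn":0},{"dx":0,"dy":0,"dz":0,"turn":0},{"dx":0,"dy":0,"dz":0,"turn":0},{"dx":0,"dy":0,"dz":0,"turn":0},{"dx":0,"dy":0,"dz":0,"turn":0}]' --fingers 1.8 --grip_force 20

```text
time: 11.62
tool_pos: [0.6533, 0.0818, 0.1575]
tcp_rot: [1.97, 2.444, 0.004]
wrist_force: [0.9, -0.7, 6.7]
width: 0.235
```

```bash
python3 -c "
from h import *
st()"
```

```text
t 11.62 tcp [0.6533 0.0818 0.1575] jaw deg 12.26 z [ 0.004  0.001 -1.   ] F [ 0.9 -0.7  6.7] T [0.05 0.13 0.01] w 2.0 q [ 0.09  0.28  1.72  0.    1.14 -0.13]
```

Emit:
jog_arm --motion '[{"dx":-0.5,"dy":-0.11,"dz":0.26,"turn":0},{"dx":-0.5,"dy":-0.11,"dz":0.21,"turn":0},{"dx":-0.5,"dy":-0.11,"dz":0.15,"turn":0},{"dx":-0.5,"dy":-0.11,"dz":0.12,"turn":0},{"dx":-0.5,"dy":-0.11,"dz":0.07,"turn":0},{"dx":-0.5,"dy":-0.11,"dz":0.04,"turn":0},{"dx":-0.5,"dy":-0.11,"dz":-0.01,"turn":0},{"dx":-0.5,"dy":-0.11,"dz":-0.04,"turn":0},{"dx":-0.5,"dy":-0.11,"dz":-0.09,"turn":0},{"dx":-0.5,"dy":-0.11,"dz":-0.14,"turn":0},{"dx":0,"dy":0,"dz":0,"turn":0},{"dx":0,"dy":0,"dz":0,"turn":0}]'

```text
time: 12.62
tool_pos: [0.6039, 0.0709, 0.1633]
tcp_rot: [1.969, 2.443, 0.006]
wrist_force: [2.8, 1.6, 5.6]
width: 0.234
```

Emit:
jog_arm --motion '[{"dx":0,"dy":0,"dz":0,"turn":0},{"dx":0,"dy":0,"dz":0,"turn":0},{"dx":0,"dy":0,"dz":0,"turn":0},{"dx":0,"dy":0,"dz":0,"turn":0}]'

```text
time: 12.95
tool_pos: [0.604, 0.0709, 0.1633]
tcp_rot: [1.969, 2.443, 0.006]
wrist_force: [1.3, 1.3, 6.3]
width: 0.236
```

```bash
python3 -c "
from h import *
st()"
```

```text
t 12.95 tcp [0.604  0.0709 0.1633] jaw deg 12.26 z [ 0.005  0.001 -1.   ] F [1.3 1.3 6.3] T [ 0.21 -0.5  -0.02] w 2.02 q [ 0.08  0.19  1.83  0.    1.12 -0.14]
```

Emit:
jog_arm --motion '[{"dx":-0.15,"dy":-0.03,"dz":0,"turn":0},{"dx":0,"dy":0,"dz":0,"turn":0},{"dx":0,"dy":0,"dz":0,"turn":0}]'

```text
time: 13.2
tool_pos: [0.603, 0.0707, 0.1631]
tcp_rot: [1.969, 2.442, 0.007]
wrist_force: [5.1, 0.5, 6.0]
width: 0.236
```

Emit:
jog_arm --motion '[{"dx":0,"dy":0,"dz":0,"turn":0},{"dx":0,"dy":0,"dz":0,"turn":0},{"dx":0,"dy":0,"dz":0,"turn":0},{"dx":0,"dy":0,"dz":0,"turn":0},{"dx":0,"dy":0,"dz":0,"turn":0},{"dx":0,"dy":0,"dz":0,"turn":0}]' --fingers 5.5

```text
time: 13.7
tool_pos: [0.5997, 0.0702, 0.1603]
tcp_rot: [-1.971, -2.445, 0.002]
wrist_force: [-1.2, 0.2, -0.1]
width: 0.645
```

Emit:
jog_arm --motion '[{"dx":0,"dy":0,"dz":2,"turn":0},{"dx":0,"dy":0,"dz":3,"turn":0},{"dx":0,"dy":0,"dz":3,"turn":0},{"dx":0,"dy":-2,"dz":0,"turn":0},{"dx":0,"dy":-3,"dz":0,"turn":0},{"dx":0,"dy":-3,"dz":0,"turn":0},{"dx":0,"dy":-2,"dz":0,"turn":0},{"dx":0,"dy":0,"dz":0,"turn":0},{"dx":0,"dy":0,"dz":0,"turn":0},{"dx":0,"dy":0,"dz":0,"turn":0}]'

```text
time: 14.53
tool_pos: [0.6001, -0.0293, 0.2408]
tcp_rot: [-1.972, -2.445, -0.0]
wrist_force: [0.4, 0.1, 0.9]
width: 0.646
```

Run:
```python
from h import *
from scipy.optimize import least_squares
s=st(); 
for n in('wrist','scene'):
    p,d,W,I=cam(n); np.savez(f'pics/{n}7.npz',p=p,W=W,**I)
    hsv=cv2.cvtColor(p,cv2.COLOR_RGB2HSV)
    m=((hsv[...,0]<8)|(hsv[...,0]>172))&(hsv[...,1]>140)&(W[...,2]>.15)&(W[...,2]<.19)&(abs(W[...,0]-.61)<.06)&(abs(W[...,1]-.075)<.035)
    P=W[m]; 
    if len(P)<5: print(n,'none'); continue
    f=least_squares(lambda c:np.linalg.norm(P-c,axis=1)-.011,P.mean(0)-[0,0,.008],loss='soft_l1',f_scale=.002)
    sc=f.x[0]*.977+f.x[1]*.213; print(n,len(P),f.x.round(4),'s',sc.round(4),'angle from s',.6+np.arcsin((sc-.6225)/.065),'target s .6033')
    if n=='wrist': w=p
    u,v=proj(I,[.61,.075,.14]); print(u,v)
save('w7.png',w)
```

```text
t 14.53 tcp [ 0.6001 -0.0293  0.2408] jaw deg 12.24 z [-0.     0.001 -1.   ] F [0.4 0.1 0.9] T [ 0.07  0.02 -0.  ] w 5.51 q [-0.09  0.12  1.76  0.    1.27 -0.3 ]
wrist 780 [0.6022 0.071  0.1689] s 0.6034 angle from s 0.3023048856468235 target s .6033
298.17302451976695 71.64058570674324
scene 32 [0.603  0.0731 0.1708] s 0.6047 angle from s 0.3225627007871095 target s .6033
205.58453569851022 161.92170491422928
```

View pics/w7.png

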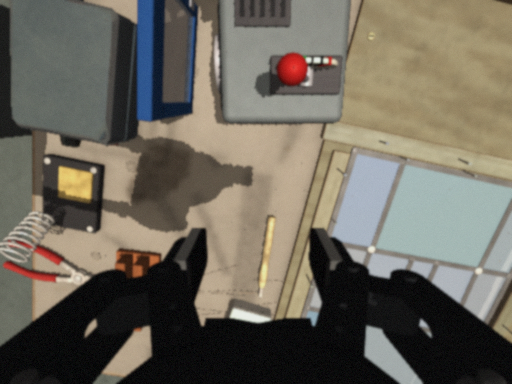

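The ball's position gives 0.30 rad from the wrist camera and 0.32 from the scene camera. I'll move the arm clear and take one last composite to check the door and the lever.

Emit:
jog_arm --motion '[{"dx":0,"dy":-3,"dz":1,"turn":0},{"dx":0,"dy":-3,"dz":1,"turn":0},{"dx":0,"dy":-3,"dz":1,"turn":0},{"dx":0,"dy":-3,"dz":1,"turn":0},{"dx":0,"dy":-3,"dz":0,"turn":0},{"dx":0,"dy":-3,"dz":0,"turn":0},{"dx":0,"dy":-3,"dz":0,"turn":0},{"dx":0,"dy":-3,"dz":0,"turn":0},{"dx":0,"dy":0,"dz":0,"turn":0},{"dx":0,"dy":0,"dz":0,"turn":0}]'

```text
time: 15.47
tool_pos: [0.6004, -0.2701, 0.2805]
tcp_rot: [-1.973, -2.444, -0.0]
wrist_force: [0.2, 0.9, -0.2]
width: 0.644
```

Run:
```python
from h import *
s=st()
c=np.zeros((420,800,3),np.uint8)
for i,(n,b) in enumerate((('scene',(155,240,140,230)),('top',(150,240,110,210)))):
    p,d,W,I=cam(n); hsv=cv2.cvtColor(p,cv2.COLOR_RGB2HSV)
    m=(hsv[...,0]>100)&(hsv[...,0]<125)&(hsv[...,1]>130)&(W[...,2]>.14)&(W[...,2]<.19)&(abs(W[...,0]-.5)<.05)&(W[...,1]>-.05)&(W[...,1]<.16)
    P=W[m]; print(n,'rail',len(P),np.percentile(P[:,2],[10,50,90]).round(4) if len(P) else 0, P.min(0) if len(P) else 0,P.max(0) if len(P) else 0)
    k=(hsv[...,1]<70)&(hsv[...,2]>120)&(W[...,2]>.128)&(W[...,2]<.16)&(np.hypot(W[...,0]-.4866,W[...,1]-.154)<.012)
    if k.sum(): print(n,'kn top',k.sum(),np.percentile(W[k][:,2],[10,50,90]).round(4))
    c[:,i*400:i*400+400]=cv2.resize(p[b[2]:b[3],b[0]:b[1]],(400,420),interpolation=cv2.INTER_CUBIC)
save('fin.png',c)
```

```text
t 15.47 tcp [ 0.6004 -0.2701  0.2805] jaw deg 12.19 z [-0.001  0.001 -1.   ] F [ 0.2  0.9 -0.2] T [ 0.04 -0.01  0.02] w 5.5 q [-0.46  0.21  1.58  0.    1.35 -0.67]
scene rail 127 [0.1552 0.1593 0.1626] [0.4841356  0.01495447 0.140836  ] [0.49995618 0.13229408 0.16557137]
scene kn top 33 [0.1355 0.1377 0.1397]
top rail 244 [0.1557 0.1589 0.1617] [0.48274976 0.01371526 0.1417621 ] [0.50199133 0.12897536 0.16532274]
top kn top 40 [0.1343 0.1366 0.1386]
```

View pics/fin.png

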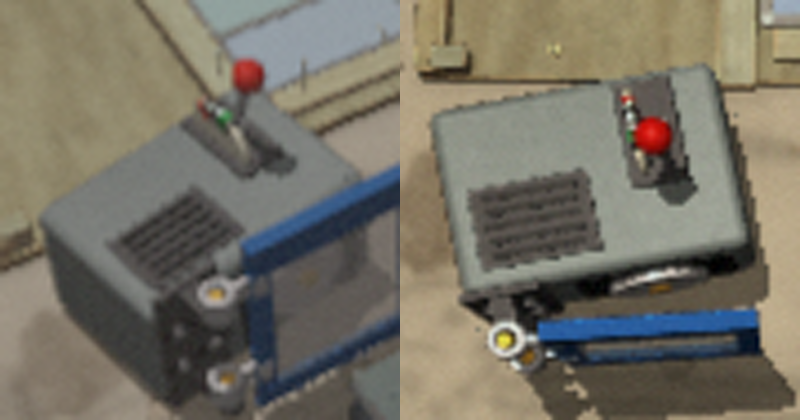

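The composite shows both knuckles on their pins: (217,293) and (225,378) in the scene crop, (505,340) in the top crop. The knuckle top reads 137 mm, as it should when home, and the lever rod lies by the green tick. I'm handing in.

```bash
python3 -c "
from workcell import bot
print(bot.finish_job())"
```

```text
the job is handed in; nothing more can be done
None
```

I hung the guard door on both hinge pins, swung out about 8°, then set the speed lever to the green idle mark, let go and handed the job in. The arm's clock stood at about 15.5 s of the 56 s allowed, and no verdict was reported.

- **Door:** the final top and scene pictures show both knuckles over their pins. The upper knuckle's top reads 137 mm in both, as it should when home. The door bottomed out with about 10 N at the height it had in the rack. The rail's top edge read about 159 mm instead of 162 mm; I took that to be camera error, since some side pixels were counted in.
- **Lever:** the ball's position gives 0.30 rad from the wrist camera and 0.32 rad from the scene camera, against the 0.30 mark. The two differ by no more than the 2 mm calibration error allows.
- **Everything else:** the gripper was open and well clear of everything at the end. I never moved near the bottle, block or cutter, but I did not re-measure where they stand. I saw no measured force above about 10 N.

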